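Shut the yellow dust gate and start the dust collector

TASK

Get the bench's dust suction running: with the fingertips, gently push the yellow slide gate fully home by the front of its tab, without gripping it, and only then press the green start button on the control box lightly all the way down and let it come up again. Do not touch the red and blue gates or the other two buttons, and leave the bottle, tape measure and offcut where they are.

Things in the scene. Friction and masses are not known exactly. Their poses are not given: they have to be found in the camera images.
- yellow_gate: Fixed dust port with the yellow slide gate: white and teal stub pipe on a 100 mm (x) by 90 mm (y) housing whose top is at z = 57 mm, with an open collar of 68 mm diameter up to z = 92 mm. Origin on the bench under the pipe's axis; x is horizontal along the slide's travel, pointing from the tab to the pipe (the tab is on the -x side, facing the robot roughly).
- yellow_slide (a joint): How far the yellow slide is pulled out, m: 0 = shut (fully home), 0.060 = fully out. It slides along its gate's x axis, resists with about 2.5 N of friction, stays where it is left and meets a hard stop at 0.
- yellow_tab_front (a point): Centre of the front face (on the gate's -x side) of the upright yellow plastic tab at the end of the slide; the tab is 50 mm wide (y), 36 mm tall (z from 40 to 76 mm above the bench), 10 mm thick; this point is 58 mm above the bench and moves with the slide; 62 mm from the gate's origin when shut. Axes as the gate's.
- red_gate: Fixed dust port with the red slide gate: white and teal stub pipe on a 100 mm (x) by 90 mm (y) housing whose top is at z = 57 mm, with an open collar of 68 mm diameter up to z = 92 mm. Origin on the bench under the pipe's axis; x is horizontal along the slide's travel, pointing from the tab to the pipe (the tab is on the -x side, facing the robot roughly).
- red_slide (a joint): How far the red slide is pulled out, m: 0 = shut (fully home), 0.060 = fully out. It slides along its gate's x axis, resists with about 2.5 N of friction, stays where it is left and meets a hard stop at 0.
- red_tab_front (a point): Centre of the front face (on the gate's -x side) of the upright red plastic tab at the end of the slide; the tab is 50 mm wide (y), 36 mm tall (z from 40 to 76 mm above the bench), 10 mm thick; this point is 58 mm above the bench and moves with the slide; 62 mm from the gate's origin when shut. Axes as the gate's.
- blue_gate: Fixed dust port with the blue slide gate: white and teal stub pipe on a 100 mm (x) by 90 mm (y) housing whose top is at z = 57 mm, with an open collar of 68 mm diameter up to z = 92 mm. Origin on the bench under the pipe's axis; x is horizontal along the slide's travel, pointing from the tab to the pipe (the tab is on the -x side, facing the robot roughly).
- blue_slide (a joint): How far the blue slide is pulled out, m: 0 = shut (fully home), 0.060 = fully out. It slides along its gate's x axis, resists with about 2.5 N of friction, stays where it is left and meets a hard stop at 0.
- blue_tab_front (a point): Centre of the front face (on the gate's -x side) of the upright blue plastic tab at the end of the slide; the tab is 50 mm wide (y), 36 mm tall (z from 40 to 76 mm above the bench), 10 mm thick; this point is 58 mm above the bench and moves with the slide; 62 mm from the gate's origin when shut. Axes as the gate's.
- control_box: Fixed grey switch box, 100 mm (x) by 220 mm (y) by 50 mm high, three buttons in a row along its y axis, 65 mm apart, in any order. Origin at the centre of its underside.
- start_base: Fixed round black housing, 48 mm diameter and 12 mm high, of the green start button on the control box; origin at the centre of its underside, on the box's top, 50 mm above the bench. It carries the button cap.
- start (a joint): How far the green start button is pressed, m: 0 = up, 0.006 = fully down. It is a spring button: about 1.5 N starts it, 5 N holds it fully down, and it comes up by itself when let go.
- stop_base: Fixed round black housing, 48 mm diameter and 12 mm high, of the red stop button on the control box; origin at the centre of its underside, on the box's top, 50 mm above the bench. It carries the button cap.
- stop (a joint): How far the red stop button is pressed, m: 0 = up, 0.006 = fully down. It is a spring button: about 1.5 N starts it, 5 N holds it fully down, and it comes up by itself when let go.
- reset_base: Fixed round black housing, 48 mm diameter and 12 mm high, of the white reset button on the control box; origin at the centre of its underside, on the box's top, 50 mm above the bench. It carries the button cap.
- reset (a joint): How far the white reset button is pressed, m: 0 = up, 0.006 = fully down. It is a spring button: about 1.5 N starts it, 5 N holds it fully down, and it comes up by itself when let go.
- start_top (a point): Centre of the top face of the green start button's cap, 32 mm diameter, 72 mm above the bench when up and 10 mm above its housing; pressed straight down.
- glue_bottle: Loose white glue bottle with orange cap, 56 mm diameter, 120 mm tall, standing upright; origin at the centre of its underside. To be left alone.
- tape_measure: Loose orange tape measure, 65 mm (x) by 35 mm (y) by 53 mm tall; origin at the centre of its underside. To be left alone.
- offcut: Loose dark wooden offcut lying flat, 50 mm (x) by 110 mm (y) by 22 mm high; origin at the centre of its underside. To be left alone.

How it is judged:
By the outcome, as a careful person would: the job done as asked, in the order asked, and still so for the second after the job is handed in, with the robot touching nothing.
It also fails if it takes over 45 s, if anything falls off the work surface, if the arm or the gripper's body presses on something with over 40 N, if the wrist force passes 120 N, or if a joint passes its speed limit or range.

ROBOT

A 6-joint arm with a two-finger parallel gripper is mounted at the origin on the work surface. World frame = base frame: x ahead of the robot, y to its left, z up, the work surface at z = 0. Lengths are in mm, angles in rad, forces in N, time in s.
With the tool pointing down it reaches from about 350 to 875 mm from the base axis. Payload 4.2 kg.
Tool frame: the origin (TCP) lies midway between the tips of the shut fingers; the grasp point (between the pads) lies 19 mm behind it; z points along the fingers, y is the line along which they close (so a half turn about z gives the same grasp; the last joint's range is limited). The gripper opens to 85 mm and grips with 20 to 120 N. Pads are 22 mm wide; open, the fingers measure 114 mm over their backs; the gripper's body (76 mm by 85 mm) begins 54 mm behind the grasp point. The pads swing forward as they close: fully open they stand 13 mm farther back than shut.
Start: joints at [1.401, 0.385, 0.008, 0, -1.194, -0.259], TCP at [259.829, 568.408, 231.312] pointing down, gripper open.
Joint ranges: [-3.14, 3.14], [-1.21, 2.06], [-1.07, 1.41], [-3.16, 2.05], [-2.99, -0.16], [-3.1, 3.1]. Speed limits (rad/s): [2.79, 2.79, 3.14, 3.14, 3.14, 3.14].

INTERFACE

Orientations are given as a unit quaternion [x, y, z, w].
In Python, from bench import read_state, get_image, job_done gives the robot as it stands.
- The arm moves only by the shell command python3 -m jog 'ROWS'. ROWS is JSON, a list of rows, each a list of 3 entries, a list of its own where there are three numbers: the shift along the world's x, y, z scaled (see below), then the turn, a rotation vector about the world's x, y, z scaled (see below), then the gripper's target within -1 to 1 (shut at 1, half-way at 0, fully open at -1). In form: [[[x, y, z], [wx, wy, wz], claw], ...]. A call has 1 to 20 rows; each row is the pose to reach, as a shift and turn from the pose commanded when the call began; what a row does not reach only later rows make up. The controller multiplies each number of a shift by 10 cm and each number of a turn by 120 degrees. A row lasts 1/10 s, in which the tool goes at most 50 mm and 8.59 degrees, less where a joint would pass 70% of its speed; a pose out of reach is approached as far as the arm can. A call with a number of a shift or a turn outside -1 to 1 is refused whole. A call with a gripper value outside its range is refused whole. The fingers move at their own pace and stop on an object; the grip force is fixed at half the most. Time passes only in rows, so rows that repeat a pose let the fingers close. It gives the time, the measured TCP pose, the force, the opening and the grip force at its end, in the units of the state.
- read_state(): the state, without advancing time (a new reading comes with each control period).
- get_image(name): name is "side" or "top" or "wrist"; returns a dict with "frame" (384x512x3 uint8, red, green, blue), "range_z" (384x512 float32, mm along the optical axis (not along the pixel's ray), 0 where there is no reading), "fx", "fy", "cx", "cy" (pixels), "R" (3x3) and "t" (3): a world point X has camera coordinates R X + t. Camera axes: x right, y down, z forward; pixel columns grow to the right and rows downward; lengths in mm; the calibration is good to about 2 mm. A picture is of the moment at which its call begins.
- job_done(): hands the job in; it is judged then, once.
The state is a dict: "clock": time; "joints": joint angles; "joint_vel": joint speeds; "joint_efforts": joint torques, N m; "position": TCP position; "ee_rot": TCP orientation; "contact_force": force on the tool from outside, world axes, zero at the start; "wrist_torque": the same for the moment, N m; "gripper_width": finger opening in mm; "grasp_force": force on a finger pad.
Only numpy, scipy, OpenCV 4.12 (cv2) and the standard library are available. Lean on these libraries where they do the work, as an engineer would, in place of code of your own. Each camera call takes 0.05 s, during which the arm holds its last target. There are 200 camera calls.

## Working session

There is one attempt and no reset: what is moved stays moved. The work goes in short steps, Python scripts to look and compute and a shell command to move; the robot and the scene stay as the last step left them, time stands still between calls to the robot, and variables do not carry over. Pictures are saved under pics/ and viewed, at most 10 in all, crops included, and the job is handed in when it is done.

```bash
mkdir -p pics
python3 - <<'E'
from bench import *
import cv2,numpy as np
s=read_state();print(s['clock'],s['position'],s['ee_rot'],s['gripper_width'])
ims=[]
for n in("top","side"):
    d=get_image(n);np.savez(n+'.npz',**d);ims.append(d['frame'][:,:,::-1])
    cv2.imwrite(f'pics/{n}.png',d['frame'][:,:,::-1])
E
```

```text
0.0 [259.60674361 567.91432956 230.24334889] [ 9.77082929e-01 -2.12856405e-01 -1.80777749e-04  1.03359247e-03] 85.89081846817187
```

View pics/top.png

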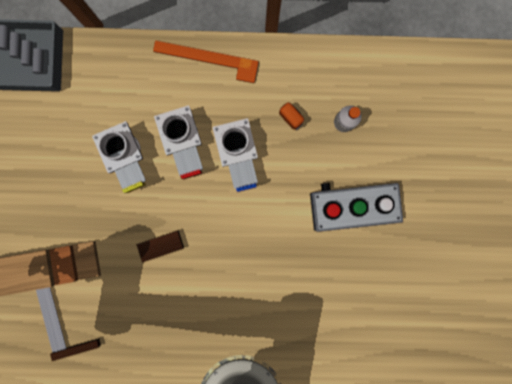

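View pics/side.png

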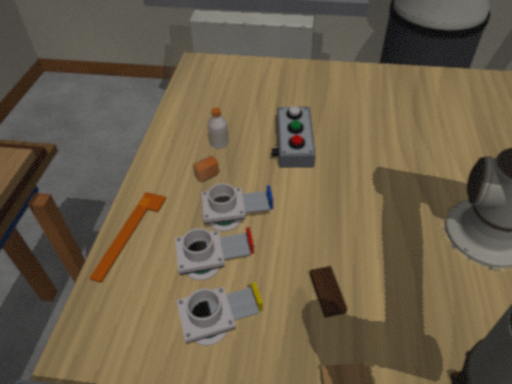

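The top view shows the yellow gate on the left (collar 115,147; tab 133,187), the green button in the middle of the box at (359,208), and the offcut at (162,246). The side view agrees. Next I'll measure these.

```bash
cat > h.py <<'E'
import numpy as np,cv2
def pts(d,m):
    v,u=np.nonzero(m&(d['range_z']>0));z=d['range_z'][v,u]
    c=np.stack([(u-d['cx'])/d['fx']*z,(v-d['cy'])/d['fy']*z,z],1)
    return (c-d['t'])@d['R']
def ray(d,u,v,h):
    r=d['R'].T@np.array([(u-d['cx'])/d['fx'],(v-d['cy'])/d['fy'],1.]);o=-d['R'].T@d['t']
    return o+r*(h-o[2])/r[2]
def mask(d,lo,hi):
    return cv2.inRange(cv2.cvtColor(d['frame'],cv2.COLOR_RGB2HSV),lo,hi)>0
def biggest(m):
    n,l,s,c=cv2.connectedComponentsWithStats(m.astype(np.uint8));i=1+np.argmax(s[1:,4]);return l==i,c[i],s[i,4]
E
python3 - <<'E'
from h import *
np.set_printoptions(precision=1,suppress=True)
for n in('top','side'):
    d=dict(np.load(n+'.npz'))
    for k,lo,hi,h in(('yellow',(25,150,100),(33,255,255),76 if n=='top' else 58),('green',(45,120,60),(85,255,255),72)):
        m,c,a=biggest(mask(d,lo,hi));p=pts(d,m)
        print(n,k,c,a,ray(d,*c,h),p.min(0),np.median(p,0),p.max(0))
        if k=='yellow':
            r=cv2.boxPoints(cv2.minAreaRect(np.argwhere(m)[:,::-1].astype(np.float32)))
            for q in r: print('  corner',q,ray(d,*q,h))
d=dict(np.load('top.npz'))
for k,(u,v) in dict(ycollar=(115,146),rcollar=(176,128),offcut=(162,246),mallet=(60,265),bar=(52,320),left=(20,270),box=(340,195)).items():
    m=np.zeros((384,512),bool);m[v-2:v+3,u-2:u+3]=1;p=pts(d,m);print(k,np.median(p,0),p[:,2].max())
# housing corner screws/collar: white-ish region above 85mm
P=np.zeros((384,512,3));full=d['range_z']>0
P[full]=pts(d,np.ones((384,512),bool))
for k,(u0,u1,v0,v1) in dict(y=(85,150,115,180),).items():
    sub=P[v0:v1,u0:u1].reshape(-1,3)
    q=sub[(sub[:,2]>82)&(sub[:,2]<110)];print(k,len(q),(q.min(0)+q.max(0))/2,q.mean(0))
    q=sub[(sub[:,2]>48)&(sub[:,2]<64)]
    print(cv2.minAreaRect(q[:,:2].astype(np.float32)),q.mean(0))
E
```

```text
top yellow [132.5 187.3] 81 [529.4 274.3  76. ] [517.6 251.4  55.2] [529.9 275.6  76.3] [542.5 297.2  81.1]
  corner [122.3 189.3] [523.9 298.6  76. ]
  corner [140.9 181.3] [544.2 254.6  76. ]
  corner [142.5 185.2] [534.9 250.3  76. ]
  corner [123.9 193.2] [514.7 294.3  76. ]
top green [359.3 207.2] 127 [ 493.6 -276.    72. ] [ 479.2 -290.5   62.1] [ 493.9 -275.6   71.7] [ 508.7 -261.4   76.2]
side yellow [256.7 294.8] 131 [532.4 271.2  58. ] [518.3 252.8  43.7] [531.1 279.9  74. ] [546.3 299.   79.6]
  corner [249.9 283.1] [550.3 245.8  58. ]
  corner [254.8 281.4] [540.7 240.4  58. ]
  corner [264.3 308.5] [513.2 299.6  58. ]
  corner [259.4 310.2] [522.4 304.6  58. ]
side green [295.3 124. ] 62 [ 495.  -271.9   72. ] [ 481.5 -295.3   63.5] [ 495.4 -273.5   69.2] [ 510.3 -261.4   74.5]
ycollar [632.3 328.7  47.8] 50.31879384305758
rcollar [680.8 179.4  46.4] 49.711275920119135
offcut [384.4 209.6  22.9] 26.341098607035033
mallet [334.8 454.8  43.6] 47.19499637144888
bar [191.6 483.1  12.2] 16.287229012169053
left [323.8 541.8  63.7] 66.66320572656895
box [ 522.8 -232.7   50.7] 54.83936574610244
y 217 [629.3 321.6  89.6] [629.2 321.9  91.3]
((607.604248046875, 311.55572509765625), (151.45254516601562, 91.18887329101562), 24.306882858276367) [611.1 309.   55.7]
```

```bash
python3 -m jog '[[[1,-1,0],[0,0,0.41],1],[[1,-1,0],[0,0,0.41],1],[[1,-1,0],[0,0,0.41],1],[[1,-1,0],[0,0,0.41],1],[[1,-1,0],[0,0,0.41],1],[[1,-1,0],[0,0,0.41],1],[[1,-1,0],[0,0,0.41],1]]'
python3 -m jog '[[[1,-1,0],[0,0,0],1],[[1,-1,0],[0,0,0],1],[[1,-1,0],[0,0,0],1],[[1,-1,0],[0,0,0],1]]'
python3 -m jog '[[[0.29,-1,-0.8],[0,0,0],1],[[0.29,-1,-0.8],[0,0,0],1],[[0.29,-1,-0.8],[0,0,0],1],[[0.29,-1,-0.8],[0,0,0],1],[[0.29,-1,-0.8],[0,0,0],1]]'
python3 - <<'E'
from h import *
from bench import *
import json
s=read_state();print(s['position'],s['ee_rot'],s['joints'])
d=get_image('wrist');cv2.imwrite('pics/w1.png',d['frame'][:,:,::-1])
m,c,a=biggest(mask(d,(25,150,100),(33,255,255)));p=pts(d,m);print(c,a,p.min(0),np.median(p,0),p.max(0))
q=p[p[:,2]>70];print(cv2.minAreaRect(q[:,:2].astype(np.float32)))
E
```

```text
clock: 0.8
position: [359.8, 468.0, 230.8]
ee_rot: [0.977, 0.213, -0.0, 0.0]
contact_force: [0.1, 0.3, -0.4]
gripper_width: -0.0
grasp_force: 0.0
clock: 1.2
position: [462.1, 365.2, 230.9]
ee_rot: [0.978, 0.209, -0.0, 0.001]
contact_force: [-1.2, 0.3, -1.3]
gripper_width: 0.2
grasp_force: 0.0
clock: 1.7
position: [489.0, 268.5, 151.2]
ee_rot: [0.977, 0.212, -0.0, 0.0]
contact_force: [-0.3, 1.1, 1.2]
gripper_width: -0.2
grasp_force: 0.0
[488.96581692 268.52719364 151.20684873] [ 9.77169393e-01  2.12461602e-01 -4.94579545e-05  2.07134456e-04] [ 7.92899443e-01  3.43402818e-01 -2.72458993e-01  3.58478982e-04
 -9.55243966e-01  1.20587663e+00]
[273.55209261 141.77649154] 1123 [517.88710176 236.22427504  -1.42934492] [532.35434176 273.15598215  74.71790301] [546.30617613 297.56078273  76.81917384]
((532.0457763671875, 273.92535400390625), (10.15829086303711, 49.731597900390625), 24.33867073059082)
```

View pics/w1.png

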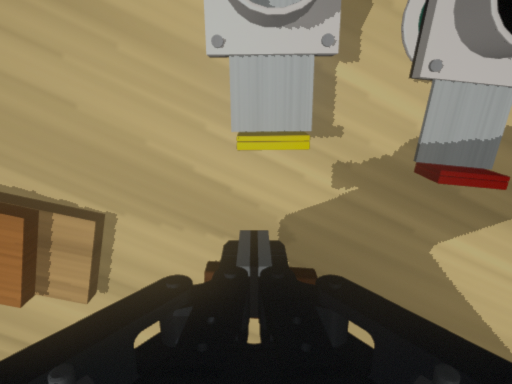

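The wrist view shows the yellow tab at (273,142), square to the shut fingers at (255,250), with clear space in front. Next I descend in front of the tab.

```bash
python3 -m jog '[[[0.05,-0.11,-0.4],[0,0,0],1],[[0.05,-0.11,-0.7],[0,0,0],1],[[0.05,-0.11,-1],[0,0,0],1],[[0.05,-0.11,-1],[0,0,0],1],[[0.05,-0.11,-1],[0,0,0],1]]'
python3 -m jog '[[[0.09,0.04,0],[0,0,0],1],[[0.14,0.06,0],[0,0,0],1],[[0.18,0.08,0],[0,0,0],1],[[0.23,0.1,0],[0,0,0],1],[[0.27,0.12,0],[0,0,0],1],[[0.32,0.14,0],[0,0,0],1],[[0.36,0.16,0],[0,0,0],1],[[0.36,0.16,0],[0,0,0],1]]'
```

```text
clock: 2.25
position: [494.4, 259.0, 52.3]
ee_rot: [0.977, 0.214, 0.001, -0.0]
contact_force: [0.2, -0.2, 1.0]
gripper_width: 0.1
grasp_force: 0.0
clock: 3.05
position: [530.5, 273.6, 51.1]
ee_rot: [0.977, 0.213, 0.0, 0.0]
contact_force: [-0.1, -0.6, -0.2]
gripper_width: -0.1
grasp_force: 0.3
```

```bash
python3 -m jog '[[[0.05,0.02,0],[0,0,0],1],[[0.1,0.04,0],[0,0,0],1],[[0.15,0.07,0],[0,0,0],1],[[0.2,0.09,0],[0,0,0],1],[[0.25,0.11,0],[0,0,0],1]]'
python3 - <<'E'
from h import *
from bench import *
print(read_state()['contact_force'])
d=get_image('wrist');cv2.imwrite('pics/w2.png',d['frame'][:,:,::-1])
m,c,a=biggest(mask(d,(25,150,100),(33,255,255)));p=pts(d,m);q=p[p[:,2]>70]
print(c,cv2.minAreaRect(q[:,:2].astype(np.float32)),read_state()['position'])
E
```

```text
clock: 3.55
position: [555.1, 284.8, 51.1]
ee_rot: [0.977, 0.213, -0.0, -0.0]
contact_force: [-4.0, 1.2, -0.8]
gripper_width: -0.0
grasp_force: 1.5
[-3.98217635  1.22109608 -0.83731572]
[250.01713062 235.98348119] ((570.1146240234375, 291.59991455078125), (10.999412536621094, 50.085968017578125), 25.169292449951172) [556.00554521 285.17090813  51.11218069]
```

View pics/w2.png

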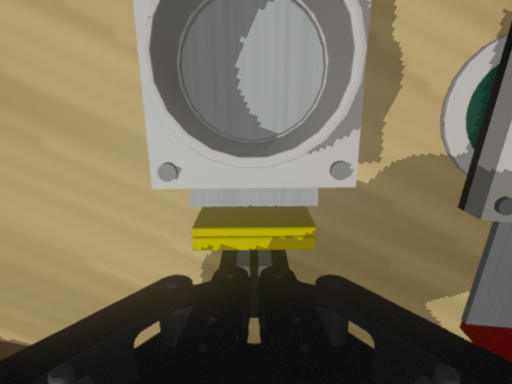

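The tab (254,237) has nearly reached the housing, with about 9 mm left. I'll continue gently toward the stop.

```bash
python3 -m jog '[[[0.018,0.008,0],[0,0,0],1],[[0.036,0.017,0],[0,0,0],1],[[0.055,0.025,0],[0,0,0],1],[[0.064,0.029,0],[0,0,0],1]]'
python3 -m jog '[[[0.01,0.005,0],[0,0,0],1],[[0.018,0.008,0],[0,0,0],1]]'
```

```text
clock: 4.0
position: [561.2, 287.4, 51.2]
ee_rot: [0.977, 0.213, -0.0, -0.0]
contact_force: [-3.6, 0.8, 0.1]
gripper_width: -0.1
grasp_force: 1.3
clock: 4.2
position: [563.0, 288.1, 51.3]
ee_rot: [0.977, 0.213, -0.0, 0.0]
contact_force: [-3.6, -0.3, -1.0]
gripper_width: -0.1
grasp_force: 1.3
```

```bash
python3 -m jog '[[[0.009,0.004,0],[0,0,0],1],[[0.009,0.004,0],[0,0,0],1]]'
python3 -m jog '[[[0.009,0.004,0],[0,0,0],1],[[0.009,0.004,0],[0,0,0],1]]'
python3 -m jog '[[[0.009,0.004,0],[0,0,0],1],[[0.009,0.004,0],[0,0,0],1]]'
```

```text
clock: 4.4
position: [563.4, 288.2, 51.2]
ee_rot: [0.977, 0.213, -0.001, 0.0]
contact_force: [-5.2, 0.1, 0.2]
gripper_width: 0.1
grasp_force: 2.1
clock: 4.6
position: [563.4, 288.2, 51.2]
ee_rot: [0.977, 0.213, -0.002, 0.001]
contact_force: [-7.3, 0.4, 2.3]
gripper_width: -0.1
grasp_force: 3.3
clock: 4.8
position: [563.4, 288.2, 51.3]
ee_rot: [0.977, 0.213, -0.003, 0.001]
contact_force: [-10.3, -0.6, 3.8]
gripper_width: 0.1
grasp_force: 4.5
```

It is against the hard stop: position stays put while force rises. I'll back off and check.

```bash
python3 -m jog '[[[-0.1,-0.045,0],[0,0,0],1],[[-0.4,-0.18,0],[0,0,0],1],[[-0.4,-0.18,0],[0,0,0],1],[[-0.4,-0.18,0.5],[0,0,0],1],[[-0.4,-0.18,1],[0,0,0],1],[[-0.4,-0.18,1],[0,0,0],1],[[-0.4,-0.18,1],[0,0,0],1]]'
python3 - <<'E'
from h import *
from bench import *
s=read_state();print(s['position'],s['contact_force'])
d=get_image('wrist')
m,c,a=biggest(mask(d,(25,150,100),(33,255,255)));p=pts(d,m);q=p[p[:,2]>70]
print(cv2.minAreaRect(q[:,:2].astype(np.float32)))
cv2.imwrite('pics/w3.png',d['frame'][:,:,::-1])
E
```

```text
clock: 5.5
position: [527.4, 272.2, 153.8]
ee_rot: [0.977, 0.213, 0.003, -0.002]
contact_force: [-0.0, -1.3, -0.4]
gripper_width: -0.0
grasp_force: 0.0
[527.35956956 272.19324147 153.78604549] [-0.00875021 -1.31677198 -0.41602956]
((577.8534545898438, 295.4834289550781), (10.026703834533691, 49.46495819091797), 25.43902587890625)
```

View pics/w3.png

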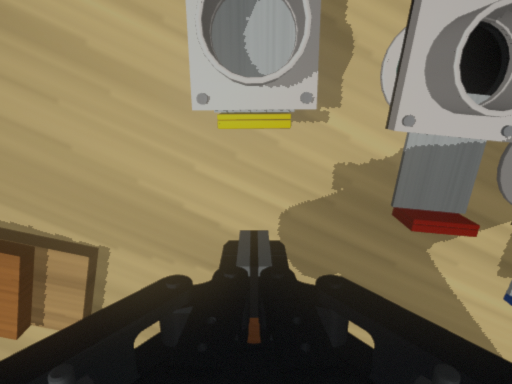

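The slide is home: the tab (254,121) sits against the housing. Next is the green button.

```bash
for i in 1; do
python3 -m jog '[[[-0.33,-1,0],[0,0,0],1],[[-0.33,-1,0],[0,0,0],1],[[-0.33,-1,0],[0,0,0],1]]'
python3 -m jog '[[[0,-1,0],[0,0,0],1],[[0,-1,0],[0,0,0],1],[[0,-1,0],[0,0,0],1]]'
python3 -m jog '[[[0,-1,0],[0,0,0],1],[[0,-1,0],[0,0,0],1],[[0,-1,0],[0,0,0],1]]'
python3 -m jog '[[[0,-1,0],[0,0,0],1],[[0,-1,0],[0,0,0],1],[[0,-1,0],[0,0,0],1]]'
python3 -m jog '[[[0,-1,0],[0,0,0],1],[[0,-1,0],[0,0,0],1],[[0,-1,0],[0,0,0],1]]'
python3 -m jog '[[[0,-0.47,0],[0,0,0],1],[[0,-0.47,0],[0,0,0],1],[[0,-0.47,0],[0,0,0],1],[[0,-0.47,0],[0,0,0],1],[[0,-0.47,0],[0,0,0],1]]'
done | grep -E 'clock|pos|force'
python3 - <<'E'
from h import *
from bench import *
s=read_state();print(s['position'],s['contact_force'])
d=get_image('wrist');cv2.imwrite('pics/w4.png',d['frame'][:,:,::-1])
m,c,a=biggest(mask(d,(45,120,60),(85,255,255)));p=pts(d,m)
(e,r)=cv2.minEnclosingCircle(np.argwhere(m)[:,::-1].astype(np.float32))
print(c,a,e,r,ray(d,*c,71),np.median(p,0))
E
```

```text
clock: 5.85
position: [489.5, 166.6, 149.4]
contact_force: [-0.5, -0.3, 0.6]
grasp_force: 0.0
clock: 6.15
position: [491.4, 66.8, 149.9]
contact_force: [-1.0, -0.0, 0.2]
grasp_force: 0.0
clock: 6.45
position: [491.8, -32.7, 150.0]
contact_force: [-0.2, -0.4, -0.6]
grasp_force: 0.0
clock: 6.75
position: [492.5, -132.3, 150.1]
contact_force: [-0.7, 1.0, -1.2]
grasp_force: 0.0
clock: 7.05
position: [493.0, -232.1, 150.1]
contact_force: [-0.9, 0.8, -0.3]
grasp_force: 0.0
clock: 7.55
position: [493.0, -274.3, 151.1]
contact_force: [0.0, 0.0, -0.0]
grasp_force: 0.0
[ 492.96692001 -274.33793527  151.1437087 ] [ 0.03984722  0.04057478 -0.04963963]
[260.53959627 198.55357143] 1288 (260.525634765625, 198.8247833251953) 20.71921157836914 [ 495.12255316 -278.82694218   71.        ] [ 495.07240296 -278.90018337   70.76398649]
```

View pics/w4.png

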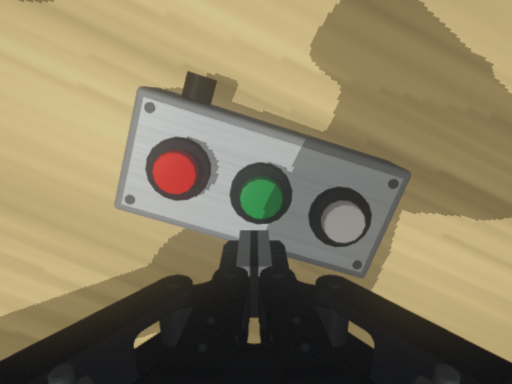

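The wrist view shows the green cap at (260,199), just ahead of the fingertips. The button is about 2–3 mm from the TCP's x, y, so I can descend.

```bash
python3 -m jog '[[[0.02,-0.03,-0.3],[0,0,0],1],[[0.02,-0.03,-0.6],[0,0,0],1],[[0.02,-0.03,-0.74],[0,0,0],1],[[0.02,-0.03,-0.74],[0,0,0],1],[[0.02,-0.03,-0.74],[0,0,0],1]]'
python3 -m jog '[[[0,0,-0.02],[0,0,0],1],[[0,0,-0.04],[0,0,0],1],[[0,0,-0.06],[0,0,0],1],[[0,0,-0.08],[0,0,0],1],[[0,0,-0.08],[0,0,0],1]]'
```

```text
clock: 8.1
position: [495.3, -278.4, 77.9]
ee_rot: [0.977, 0.214, 0.0, 0.0]
contact_force: [0.6, -0.0, -0.2]
gripper_width: 0.2
grasp_force: 0.0
clock: 8.6
position: [495.2, -278.8, 69.7]
ee_rot: [0.977, 0.213, 0.0, 0.0]
contact_force: [0.5, 1.2, 2.9]
gripper_width: -0.1
grasp_force: 1.4
```

```bash
python3 -m jog '[[[0,0,-0.015],[0,0,0],1],[[0,0,-0.03],[0,0,0],1],[[0,0,-0.03],[0,0,0],1]]'
python3 -m jog '[[[0,0,-0.01],[0,0,0],1],[[0,0,-0.01],[0,0,0],1]]'
python3 -m jog '[[[0,0,-0.01],[0,0,0],1],[[0,0,-0.01],[0,0,0],1]]'
```

```text
clock: 8.9
position: [495.2, -278.8, 66.6]
ee_rot: [0.977, 0.213, 0.0, 0.0]
contact_force: [0.2, 1.8, 4.5]
gripper_width: 0.3
grasp_force: 2.3
clock: 9.1
position: [495.2, -278.8, 66.1]
ee_rot: [0.977, 0.213, 0.0, 0.0]
contact_force: [-1.2, 2.5, 7.4]
gripper_width: 0.2
grasp_force: 3.6
clock: 9.3
position: [495.2, -278.8, 66.0]
ee_rot: [0.977, 0.214, 0.0, 0.001]
contact_force: [-0.8, 3.6, 12.6]
gripper_width: -0.2
grasp_force: 6.0
```

Fully down: it stopped at z = 66 and the force rose past 5 N. Now I release and retreat.

```bash
python3 -m jog '[[[0,0,0.1],[0,0,0],1],[[0,0,0.3],[0,0,0],1],[[0,0,0.8],[0,0,0],1],[[0,0,1],[0,0,0],1],[[0,0,1],[0,0,0],1],[[0,0,1],[0,0,0],1],[[0,0,1],[0,0,0],1],[[0,0,1],[0,0,0],1]]'
python3 - <<'E'
from h import *
from bench import *
d=get_image('wrist');m,c,a=biggest(mask(d,(45,120,60),(85,255,255)));print('green z',np.median(pts(d,m)[:,2]))
d=get_image('top');o=dict(np.load('top.npz'))
m,c,a=biggest(mask(d,(25,150,100),(33,255,255)));print(c,np.median(pts(d,m),0))
cv2.imwrite('pics/top2.png',d['frame'][:,:,::-1])
E
```

```text
clock: 10.1
position: [493.8, -278.5, 162.6]
ee_rot: [0.977, 0.213, -0.002, -0.001]
contact_force: [0.2, 0.8, 0.5]
gripper_width: -0.1
grasp_force: 0.0
green z 70.75842026213299
[124.         167.93243243] [575.42862964 295.96742704  76.48617913]
```

View pics/top2.png

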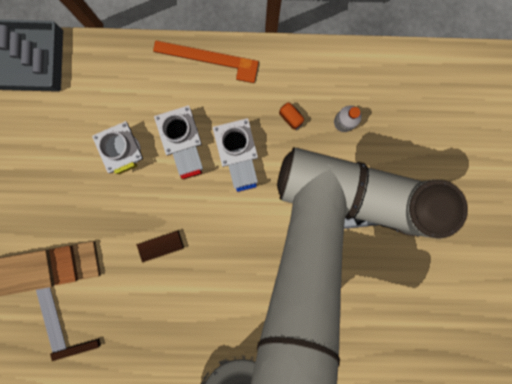

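The yellow gate is shut (tab 124,168), the green cap is back up, and everything else is where it was.

```bash
python3 -c "from bench import *;print(job_done())"
```

```text
the job is handed in; nothing more can be done
None
```

The job is handed in at about 10 s of robot time: the yellow gate was pushed to its hard stop, then the green start button was pressed fully down and came back up, and nothing else was touched or moved.

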